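# Fit the long iron core into the square-ended coil

### The arm

A 6-joint arm with a two-finger parallel gripper is mounted at the origin on the work surface. World frame = base frame: x ahead of the robot, y to its left, z up, the work surface at z = 0. Lengths are in m, angles in rad, forces in N, time in s.
With the tool pointing down it reaches from about 0.325 to 0.925 m from the base axis. Payload 3.1 kg.
Tool frame: the origin (TCP) lies midway between the tips of the shut fingers; the grasp point (between the pads) lies 19 mm behind it (arm.grip_point_offset is the z of the grasp point in the tool frame, in m); z points along the fingers, y is the direction in which the jaws open and shut (so a half turn about z gives the same grasp; the last joint's range is limited). The gripper opens to 85 mm and grips with 20 to 120 N. Pads are 22 mm wide; open, the fingers measure 114 mm over their backs; the gripper's body (76 mm by 85 mm) begins 54 mm behind the grasp point. The pads swing forward as they close: fully open they stand 13 mm farther back than shut.
Start: joints at [-1.313, 0.217, 1.613, -0, 1.311, -0.112], TCP at [0.226, -0.583, 0.231] pointing down, gripper open.
Joint ranges: [-2.75, 2.75], [-0.78, 2.1], [0.31, 2.55], [-1.13, 4.27], [0.13, 2.63], [-2.58, 2.58]. Speed limits (rad/s): [2.79, 2.79, 3.14, 3.14, 3.14, 3.14].

### API

Orientations are given as a unit quaternion [w, x, y, z].
In Python, from bench import arm gives the robot as it stands.
- The arm moves only by the tool apply_moves, never from a script. Its argument "deltas" is a list of rows, each an object with "travel": the shift along the tool's x, y, z each as a share of 200 mm, from -1 to 1, a list of three; "delta_rot": the turn, a rotation vector about the tool's x, y, z each as a share of 45 degrees, from -1 to 1, a list of three; "claw": the closure, from 0 (fully open) to 1 (shut). In form: [{"travel": [dx, dy, dz], "delta_rot": [wx, wy, wz], "claw": claw}, ...]. A call has 1 to 5 rows; each row is the pose to reach, as a shift and turn from the pose measured when the call began, along the tool's axes at that moment; what a row does not reach only later rows make up. A row lasts 1/12 s, in which the tool goes at most 41.7 mm and 7.16 degrees, less where a joint would pass 70% of its speed; a pose out of reach is approached as far as the arm can. A call with a number of a shift or a turn outside -1 to 1 is refused whole. A call with a gripper value outside its range is refused whole. The fingers move at their own pace and stop on an object; "grip_force" is the grip in N (left out, the last holds). Time passes only in rows, so rows that repeat a pose let the fingers close. It gives the time, the measured TCP pose, the force and the opening at its end, in the units of the state.
- arm.read_state(): the state, without advancing time (a new reading comes with each control period).
- arm.grab_frame(name): name is "scene" or "top" or "wrist"; returns a dict with "image" (400x640x3 uint8, red, green, blue), "vertical_fov" (degrees; the focal length in pixels is half the picture's height over the tangent of half this angle, whatever the lens; pixels are square), "cx", "cy" (the principal point, pixels), "distortion" ([k1, k2, p1, p2, k3] as OpenCV has them; the pictures are not rectified), "R" (3x3) and "t" (3): a world point X has camera coordinates R X + t. Camera axes: x right, y down, z forward; pixel columns grow to the right and rows downward; lengths in m; the calibration is good to about 2 mm. A picture is of the moment at which its call begins. There is no depth.
- arm.job_done(): hands the job in, once; it reports no verdict.
Trained networks look in a picture, given as the dict that the camera call returned (one of the last four; its "shot" number tells which), for a name from the list of things; names that differ only in an ending like _2 or _b are one class to them, and where a whole thing is asked for, a point or a joint stands for the part that bears it (a point fixed in the world has none). Each returns a list of dicts, best first, with "score" (0 to 1); they miss things now and then, are a little off and sometimes report something else, mostly with a low value. They report only what shows in the picture. A call takes as long as a camera call. They do not tell look-alikes from the thing itself.
- arm.search_frame(picture, name): "location" ([x, y, z] in m, in world coordinates, good to about 4 mm: the middle of the surface that is visible of it).
- arm.cut_out(picture, name): "pixels" (400x640 bool, what is visible of it).
- arm.spot_point(picture, name): "location" ([x, y, z] in m, in world coordinates, good to about 4 mm: a listed point, or the origin of a listed thing).
The state is a dict: "clock": time; "joints": joint angles; "joint_vel": joint speeds; "effort": joint torques, N m; "position": TCP position; "orientation": TCP orientation; "contact_force": force on the tool from outside, world axes, zero at the start; "torque": the same for the moment, N m; "opening": finger opening in m.
Only numpy, scipy, OpenCV 4.12 (cv2) and the standard library are available. Lean on these libraries where they do the work, as an engineer would, in place of code of your own. Each camera call takes 0.05 s, during which the arm holds its last target. There are 200 camera calls.

### The job

Set up the coil experiment: take the longest of the three iron cores out of the wooden rack and pass its bare steel end down through the bore of the coil with the square end plates, until it rests on that coil's foot board. Lower it all the way rather than letting it drop, then let go and leave it there.

Things in the scene. Friction and masses are not known exactly. Their poses are not given: they have to be found in the camera images.
- core: Longest of 3 iron cores standing upright, loose, in the sockets (28 mm wide, 65 mm apart in a row, floor 8 mm above the table) of a wooden rack 60x195x45 mm. Round steel rod 170 mm long, 18 mm thick, top 50 mm a black grip sleeve 22 mm thick; about 0.3 kg. The other two are 95 and 80 mm long (tops 103 and 88 mm above the table). Origin: centre of its bare lower end; z runs up the rod.
- core_grip (a point): Middle of that core's black grip sleeve, the place to hold it: on the rod's axis, 145 mm above its lower end, 25 mm below its top.
- coil_mouth (a point): Centre of the bore's upper mouth, 82 mm above the table, z up, of the coil with SQUARE 86 mm plywood end plates, copper winding between. Bore: vertical, 38 mm wide, 52 mm long, right through; 20 mm below it lies a grey foot board 100x100x10 mm, its top 72 mm below this point. Fixed. The other coil, same height and bore but ROUND end plates, is not wanted.
Things that resemble listed ones, but are neither listed nor needed, are in the scene too. Leave any pink look-alike of the core alone. What is shaped like the part that bears coil_mouth but purple is not meant.

How it is judged:
By the outcome, as a careful person would: the job done as asked, in the order asked, and still so for the second after the job is handed in, with the robot touching nothing.
It also fails if it takes over 38 s, if anything falls off the work surface, if the arm or the gripper's body presses on something with over 40 N, if the wrist force passes 120 N, or if a joint passes its speed limit or range.

## Working session

There is one attempt and no reset: what is moved stays moved. The work goes in short steps, Python scripts to look and compute and a tool call to move; the robot and the scene stay as the last step left them, time stands still between calls to the robot, and variables do not carry over. Pictures are saved under pics/ and viewed, about 8 in all and at most 12, crops included, and the job is handed in when it is done.

Besides the shell and the picture viewer there is one more tool, called after "Request:" as a command line: name --argument value ..., lists and objects as JSON in quotes. apply_moves: Moves the arm, as the interface text tells. Its arguments: {"type":"object","properties":{"deltas":{"type":"array"},"grip_force":{"type":"number"}},"required":["deltas"]}

```bash
mkdir -p pics; cat > h.py <<'E'
import numpy as np, cv2
from bench import arm
def K(p):
    f=200/np.tan(np.radians(p["vertical_fov"])/2)
    return np.array([[f,0,p["cx"]],[0,f,p["cy"]],[0,0,1]])
def proj(p,X):
    return cv2.projectPoints(np.array(X,float).reshape(-1,1,3),cv2.Rodrigues(np.array(p["R"]))[0],np.array(p["t"],float),K(p),np.array(p["distortion"]))[0][:,0]
def ray(p,uv,z):
    n=cv2.undistortPoints(np.array(uv,float).reshape(-1,1,2),K(p),np.array(p["distortion"]))[:,0]
    R=np.array(p["R"]);c=-R.T@np.array(p["t"]);d=np.c_[n,np.ones(len(n))]@R
    return c+d*((z-c[2])/d[:,2])[:,None]
def save(p,n): cv2.imwrite(f"pics/{n}.png",p["image"][:,:,::-1])
E
python3 - <<'E'
from h import *
s=arm.read_state();print(s["position"],s["orientation"],s["opening"],s["clock"],arm.grip_point_offset)
for n in("scene","top"):
    p=arm.grab_frame(n);save(p,n)
    for k,f in(("core",arm.search_frame),("core",arm.spot_point),("core_grip",arm.spot_point),("coil_mouth",arm.spot_point)):
        print(n,k,[(np.round(d["location"],3),round(d["score"],2),proj(p,d["location"])[0].round()) for d in f(p,k)])
E
```

```text
[ 0.225693   -0.58194349  0.22994459] [-1.21272195e-03  9.82953557e-01  1.83850005e-01 -9.92845773e-05] 0.08531312768312886 0.0 -0.0187
scene core [(array([0.532, 0.262, 0.136]), 0.95, array([414., 273.])), (array([0.451, 0.32 , 0.108]), 0.7, array([447., 261.])), (array([0.446, 0.241, 0.124]), 0.62, array([414., 243.]))]
scene core [(array([0.439, 0.247, 0.   ]), 0.73, array([408., 274.])), (array([0.524, 0.262, 0.005]), 0.63, array([405., 303.])), (array([ 0.441,  0.321, -0.002]), 0.61, array([438., 286.]))]
scene core_grip [(array([0.439, 0.249, 0.141]), 0.64, array([419., 237.])), (array([0.441, 0.324, 0.144]), 0.63, array([454., 248.])), (array([0.522, 0.265, 0.156]), 0.57, array([419., 263.]))]
scene coil_mouth [(array([ 0.215, -0.294,  0.079]), 0.62, array([263., 146.])), (array([ 0.532, -0.291,  0.08 ]), 0.56, array([202., 212.]))]
top core [(array([0.52 , 0.26 , 0.146]), 0.71, array([210., 153.])), (array([0.442, 0.316, 0.141]), 0.71, array([187., 186.])), (array([0.434, 0.241, 0.143]), 0.5, array([218., 189.]))]
top core [(array([ 0.438,  0.247, -0.005]), 0.64, array([229., 191.])), (array([0.444, 0.323, 0.002]), 0.6, array([200., 189.])), (array([0.527, 0.269, 0.007]), 0.53, array([219., 158.]))]
top core_grip [(array([0.524, 0.265, 0.152]), 0.67, array([207., 151.])), (array([0.445, 0.323, 0.149]), 0.5, array([183., 185.])), (array([0.445, 0.245, 0.146]), 0.44, array([216., 184.]))]
top coil_mouth [(array([0.522, 0.267, 0.149]), 0.64, array([206., 152.])), (array([ 0.214, -0.295,  0.082]), 0.56, array([442., 275.]))]
```

View pics/scene.png

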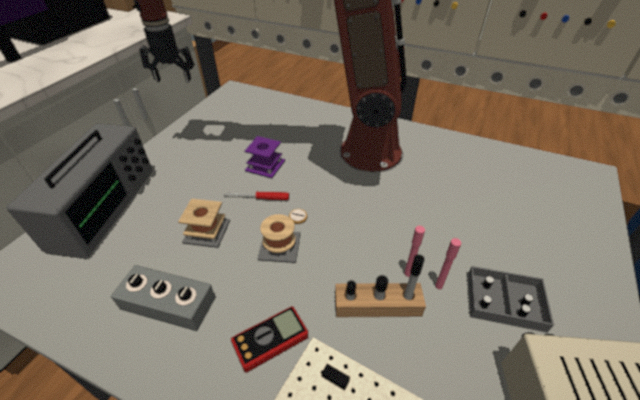

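View pics/top.png

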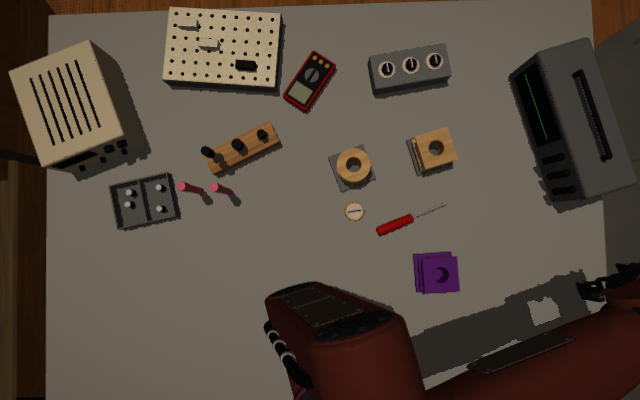

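The scene view shows the rack at (380,300) with the tall core at (415,275). The pink look-alikes are at (415,250) and (450,262). The square plywood coil is at (203,215), or (435,148) in the top view, the round coil at (278,235) and the purple one at (263,155). This puts the core near (0.524, 0.265) and the square coil near (0.532, -0.291). The jaw direction already lies along the rack, so I'm setting out.

Request:
apply_moves --deltas '[{"travel":[0.58,-0.68,-0.1],"delta_rot":[0,0,0],"claw":0},{"travel":[0.58,-0.68,-0.1],"delta_rot":[0,0,0],"claw":0},{"travel":[0.58,-0.68,-0.1],"delta_rot":[0,0,0],"claw":0},{"travel":[0.58,-0.68,-0.1],"delta_rot":[0,0,0],"claw":0},{"travel":[0.58,-0.68,-0.1],"delta_rot":[0,0,0],"claw":0}]'

```text
clock: 0.92
position: [0.2862, -0.4097, 0.2517]
orientation: [-0.001, 0.983, 0.185, 0.001]
contact_force: [-0.6, 0.4, -0.5]
opening: 0.0851
```

Request:
apply_moves --deltas '[{"travel":[0.58,-0.68,-0.1],"delta_rot":[0,0,0],"claw":0},{"travel":[0.58,-0.68,-0.1],"delta_rot":[0,0,0],"claw":0},{"travel":[0.58,-0.68,-0.1],"delta_rot":[0,0,0],"claw":0},{"travel":[0.58,-0.68,-0.1],"delta_rot":[0,0,0],"claw":0},{"travel":[0.58,-0.68,-0.1],"delta_rot":[0,0,0],"claw":0}]'

```text
clock: 1.33
position: [0.3458, -0.2376, 0.273]
orientation: [-0.001, 0.982, 0.186, 0.002]
contact_force: [0.6, -0.1, -0.6]
opening: 0.0855
```

Request:
apply_moves --deltas '[{"travel":[0.58,-0.68,-0.1],"delta_rot":[0,0,0],"claw":0},{"travel":[0.58,-0.68,-0.1],"delta_rot":[0,0,0],"claw":0},{"travel":[0.58,-0.68,-0.1],"delta_rot":[0,0,0],"claw":0},{"travel":[0.58,-0.68,-0.1],"delta_rot":[0,0,0],"claw":0},{"travel":[0.58,-0.68,-0.1],"delta_rot":[0,0,0],"claw":0}]'

```text
clock: 1.75
position: [0.4052, -0.065, 0.295]
orientation: [-0.001, 0.982, 0.188, 0.003]
contact_force: [0.5, -0.1, 0.1]
opening: 0.0852
```

Request:
apply_moves --deltas '[{"travel":[0.58,-0.68,-0.1],"delta_rot":[0,0,0],"claw":0},{"travel":[0.58,-0.68,-0.1],"delta_rot":[0,0,0],"claw":0},{"travel":[0.58,-0.68,-0.1],"delta_rot":[0,0,0],"claw":0},{"travel":[0.58,-0.68,-0.1],"delta_rot":[0,0,0],"claw":0},{"travel":[0.58,-0.68,-0.1],"delta_rot":[0,0,0],"claw":0}]'

```text
clock: 2.17
position: [0.464, 0.1082, 0.3172]
orientation: [-0.002, 0.982, 0.19, 0.005]
contact_force: [0.8, -0.7, 0.4]
opening: 0.0854
```

```bash
python3 - <<'E'
from h import *
s=arm.read_state();print(s["position"],s["orientation"])
p=arm.grab_frame("wrist");save(p,"w1")
for k,f in(("core",arm.search_frame),("core",arm.spot_point),("core_grip",arm.spot_point)):
    print(k,[(np.round(d["location"],3),round(d["score"],2),proj(p,d["location"])[0].round()) for d in f(p,k)])
E
```

```text
[0.46401998 0.1082288  0.31722075] [-0.00217654  0.98178254  0.18992756  0.00508168]
core [(array([0.447, 0.24 , 0.146]), 0.9, array([210., 147.])), (array([0.448, 0.315, 0.142]), 0.84, array([146., 120.])), (array([0.524, 0.256, 0.16 ]), 0.8, array([210.,  70.]))]
core [(array([0.44 , 0.248, 0.003]), 0.84, array([240., 139.])), (array([0.525, 0.264, 0.007]), 0.67, array([246.,  82.])), (array([0.445, 0.324, 0.004]), 0.65, array([195., 118.]))]
core_grip [(array([0.524, 0.262, 0.154]), 0.77, array([207.,  68.])), (array([0.439, 0.242, 0.145]), 0.64, array([208., 153.])), (array([0.444, 0.324, 0.146]), 0.61, array([134., 121.]))]
```

View pics/w1.png

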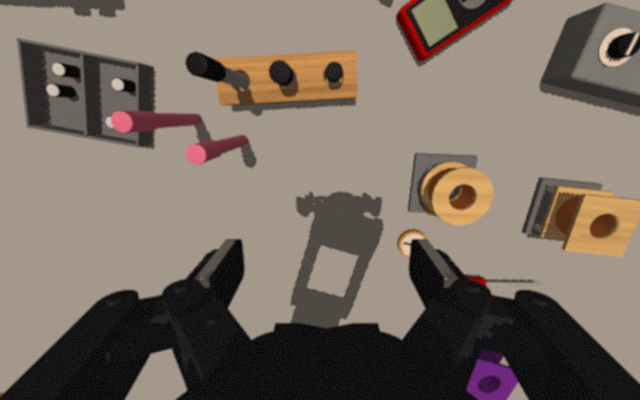

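```bash
cat >> h.py <<'E'
from scipy.spatial.transform import Rotation as Ro
def rel(X):
    "travel shares to X and delta_rot shares to vertical tool"
    s=arm.read_state();q=np.array(s["orientation"]);R=Ro.from_quat(q[[1,2,3,0]])
    d=R.inv().apply(np.array(X)-s["position"])/.2
    z=R.inv().apply([0,0,-1]);w=np.cross([0,0,1],z)/np.radians(45)
    return d.round(3),w.round(3),s["position"].round(4) if hasattr(s["position"],"round") else s["position"]
E
python3 - <<'E'
from h import *
p=arm.grab_frame("wrist")
print("top",ray(p,[[197,64]],.178).round(4),"mouth",ray(p,[[603,226]],.082).round(4))
pts=arm.spot_point(p,"coil_mouth");print([(d["location"],d["score"]) for d in pts])
print(rel([.524,.263,.27]))
t=cv2.imread("pics/top.png");p=arm.grab_frame("top")
print("top-cam mouth",ray(p,[[437,148]],.082).round(4))
m=arm.cut_out(p,"core")
for d in m: 
    ys,xs=np.nonzero(d["pixels"]);print(d["score"],xs.min(),xs.max(),ys.min(),ys.max())
E
```

```text
top [[0.5232 0.2554 0.178 ]] mouth [[ 0.5289 -0.2984  0.082 ]]
[([0.5343, -0.2944, 0.0818], 0.63), ([0.2205, -0.2925, 0.0851], 0.57)]
(array([ 0.58 , -0.63 ,  0.233]), array([-0.001, -0.008,  0.   ]), array([0.4623, 0.103 , 0.3156]))
top-cam mouth [[ 0.5273 -0.2947  0.082 ]]
0.68 217 231 184 195
0.41 178 189 183 191
```

Request:
apply_moves --deltas '[{"travel":[0.57,-0.62,0.2],"delta_rot":[0,-0.01,0],"claw":0},{"travel":[0.57,-0.62,0.2],"delta_rot":[0,-0.01,0],"claw":0},{"travel":[0.57,-0.62,0.2],"delta_rot":[0,-0.01,0],"claw":0},{"travel":[0.57,-0.62,0.2],"delta_rot":[0,-0.01,0],"claw":0},{"travel":[0.57,-0.62,0.2],"delta_rot":[0,-0.01,0],"claw":0}]'

```text
clock: 2.98
position: [0.5234, 0.2634, 0.2735]
orientation: [-0.002, 0.982, 0.188, -0.002]
contact_force: [-1.4, -0.6, 0.1]
opening: 0.0856
```

```bash
python3 - <<'E'
from h import *
p=arm.grab_frame("wrist");save(p,"w2")
for k,f in(("core",arm.spot_point),("core_grip",arm.spot_point)):
    print(k,[(np.round(d["location"],3),round(d["score"],2),proj(p,d["location"])[0].round()) for d in f(p,k)])
print(rel([.524,.262,.134]))
E
```

```text
core [(array([0.528, 0.261, 0.009]), 0.77, array([329., 158.])), (array([0.449, 0.324, 0.001]), 0.6, array([272., 189.]))]
core_grip [(array([0.44 , 0.245, 0.146]), 0.68, array([313., 259.])), (array([0.522, 0.261, 0.154]), 0.63, array([327., 189.])), (array([0.443, 0.324, 0.147]), 0.57, array([244., 232.]))]
(array([ 0.013, -0.011,  0.71 ]), array([-0.   ,  0.004,  0.   ]), array([0.5228, 0.2591, 0.276 ]))
```

View pics/w2.png

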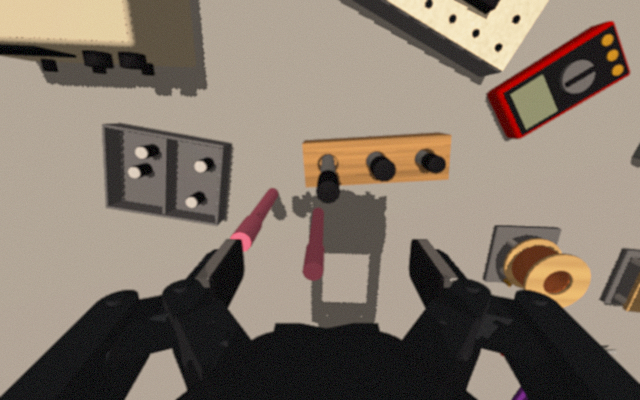

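Request:
apply_moves --deltas '[{"travel":[0.01,-0.01,0.15],"delta_rot":[0,0,0],"claw":0},{"travel":[0.01,-0.01,0.3],"delta_rot":[0,0,0],"claw":0},{"travel":[0.01,-0.01,0.45],"delta_rot":[0,0,0],"claw":0},{"travel":[0.01,-0.01,0.6],"delta_rot":[0,0,0],"claw":0},{"travel":[0.01,-0.01,0.7],"delta_rot":[0,0,0],"claw":0}]'

```text
clock: 3.55
position: [0.5223, 0.2587, 0.1342]
orientation: [0.001, 0.983, 0.186, -0.003]
contact_force: [-0.8, 0.3, -1.1]
opening: 0.0858
```

```bash
python3 - <<'E'
from h import *
p=arm.grab_frame("wrist");save(p,"w3")
print([(np.round(d["location"],3),round(d["score"],2),proj(p,d["location"])[0].round()) for d in arm.spot_point(p,"core_grip")])
print(rel([.524,.262,.134]),arm.read_state()["contact_force"])
E
```

```text
[(array([0.526, 0.262, 0.151]), 0.56, array([321., 250.]))]
(array([ 0.025, -0.011, -0.008]), array([ 0.   ,  0.015, -0.   ]), array([0.5202, 0.2582, 0.1324])) [-0.81232237  0.20158843 -0.47172793]
```

View pics/w3.png

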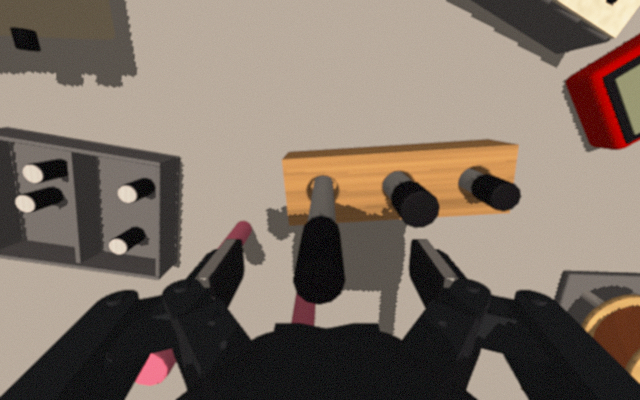

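The core's sleeve is centred between the fingers, its top at (320,280). I'm nudging about 4 mm and closing.

Request:
apply_moves --deltas '[{"travel":[0.025,-0.01,-0.01],"delta_rot":[0,0.015,0],"claw":0.3},{"travel":[0.025,-0.01,-0.01],"delta_rot":[0,0.015,0],"claw":0.6},{"travel":[0.025,-0.01,-0.01],"delta_rot":[0,0.015,0],"claw":1},{"travel":[0.025,-0.01,-0.01],"delta_rot":[0,0.015,0],"claw":1},{"travel":[0.025,-0.01,-0.01],"delta_rot":[0,0.015,0],"claw":1}]' --grip_force 60

```text
clock: 4.07
position: [0.5253, 0.2622, 0.1362]
orientation: [-0.0, 0.983, 0.186, 0.002]
contact_force: [0.3, -0.3, 0.1]
opening: 0.0256
```

Request:
apply_moves --deltas '[{"travel":[0,0,0],"delta_rot":[0,0,0],"claw":1},{"travel":[0,0,0],"delta_rot":[0,0,0],"claw":1},{"travel":[0,0,0],"delta_rot":[0,0,0],"claw":1},{"travel":[0,0,0],"delta_rot":[0,0,0],"claw":1}]'

```text
clock: 4.4
position: [0.5253, 0.2623, 0.1363]
orientation: [-0.0, 0.983, 0.186, 0.002]
contact_force: [-0.4, -0.5, 0.0]
opening: 0.0208
```

```bash
python3 - <<'E'
from h import *
print(rel([.524,.262,.274]),arm.read_state()["contact_force"],arm.read_state()["opening"])
E
```

```text
(array([-0.004, -0.001, -0.689]), array([ 0.   , -0.004,  0.   ]), array([0.5253, 0.2623, 0.1363])) [-0.40516005 -0.48248056  0.01569312] 0.02078925662412373
```

Request:
apply_moves --deltas '[{"travel":[0,0,-0.08],"delta_rot":[0,0,0],"claw":1},{"travel":[0,0,-0.2],"delta_rot":[0,0,0],"claw":1},{"travel":[0,0,-0.35],"delta_rot":[0,0,0],"claw":1},{"travel":[0,0,-0.5],"delta_rot":[0,0,0],"claw":1},{"travel":[0,0,-0.65],"delta_rot":[0,0,0],"claw":1}]'

```text
clock: 4.82
position: [0.5239, 0.2619, 0.2662]
orientation: [0.0, 0.983, 0.186, 0.0]
contact_force: [0.5, -0.3, -2.3]
opening: 0.0207
```

```bash
python3 - <<'E'
from h import *
p=arm.grab_frame("scene");s=arm.read_state();print(s["position"],s["contact_force"],s["opening"])
q=arm.grab_frame("wrist")
cv2.imwrite("pics/l1.png",np.vstack([cv2.resize(p["image"][180:340,250:570],(640,320)),cv2.resize(q["image"],(448,280))if 0 else q["image"][140:400]])[:,:,::-1])
print(rel([.531,-.294,.275]))
E
```

```text
[0.52768725 0.263304   0.27467931] [2.98780848 0.28575425 2.17218789] 0.020157823806611706
(array([-1.005,  2.6  , -0.025]), array([ 0.001, -0.02 ,  0.   ]), array([0.5283, 0.2635, 0.2729]))
```

View pics/l1.png

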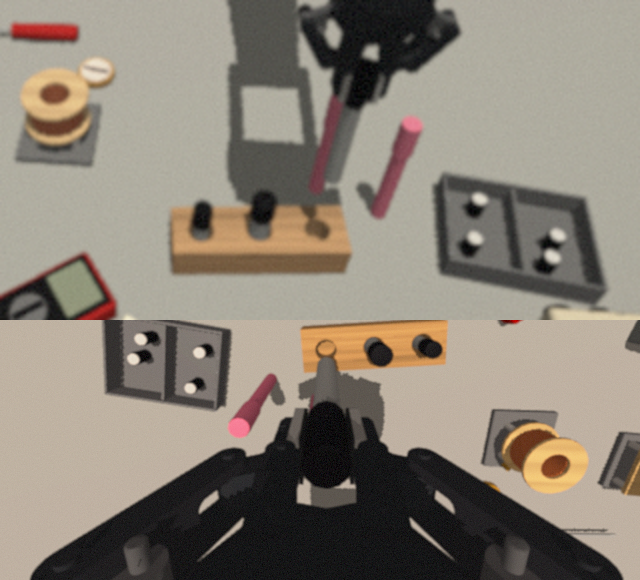

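The scene crop shows the core clear of its socket and upright in the gripper. Both short cores and both pink look-alikes are undisturbed. Next is the carry across.

Request:
apply_moves --deltas '[{"travel":[-0.05,0.13,0],"delta_rot":[0,0,0],"claw":1},{"travel":[-0.11,0.29,0],"delta_rot":[0,0,0],"claw":1},{"travel":[-0.18,0.46,0],"delta_rot":[0,-0.01,0],"claw":1},{"travel":[-0.25,0.63,0],"delta_rot":[0,-0.01,0],"claw":1},{"travel":[-0.31,0.8,0],"delta_rot":[0,-0.01,0],"claw":1}]'

```text
clock: 5.33
position: [0.5273, 0.0905, 0.2695]
orientation: [-0.001, 0.982, 0.186, 0.002]
contact_force: [0.6, 0.6, -2.7]
opening: 0.0207
```

Request:
apply_moves --deltas '[{"travel":[-0.06,0.16,0],"delta_rot":[0,0,0],"claw":1},{"travel":[-0.12,0.32,0],"delta_rot":[0,0,0],"claw":1},{"travel":[-0.19,0.49,0],"delta_rot":[0,0,0],"claw":1},{"travel":[-0.26,0.66,0],"delta_rot":[0,0,0],"claw":1},{"travel":[-0.32,0.82,0],"delta_rot":[0,0,0],"claw":1}]'

```text
clock: 5.75
position: [0.5262, -0.0872, 0.2668]
orientation: [-0.001, 0.983, 0.186, 0.0]
contact_force: [0.6, 0.3, -2.3]
opening: 0.0207
```

```bash
python3 - <<'E'
from h import *
print(rel([.531,-.294,.275]),arm.read_state()["opening"])
E
```

```text
(array([-0.356,  0.971, -0.044]), array([-0.003, -0.001,  0.   ]), array([ 0.5262, -0.0872,  0.2668])) 0.020684390460999673
```

Request:
apply_moves --deltas '[{"travel":[-0.06,0.17,0],"delta_rot":[0,0,0],"claw":1},{"travel":[-0.13,0.35,-0.02],"delta_rot":[0,0,0],"claw":1},{"travel":[-0.2,0.53,-0.04],"delta_rot":[0,0,0],"claw":1},{"travel":[-0.26,0.7,-0.04],"delta_rot":[0,0,0],"claw":1},{"travel":[-0.32,0.86,-0.04],"delta_rot":[0,0,0],"claw":1}]'

```text
clock: 6.17
position: [0.5286, -0.2724, 0.2722]
orientation: [-0.002, 0.983, 0.186, -0.001]
contact_force: [0.5, 0.2, -2.6]
opening: 0.0208
```

```bash
python3 - <<'E'
from h import *
s=arm.read_state()
w=arm.grab_frame("wrist");t=arm.grab_frame("top");c=arm.grab_frame("scene")
for n,p in(("wrist",w),("top",t),("scene",c)):
    print(n,[(np.round(d["location"],3),round(d["score"],2),proj(p,d["location"])[0].round()) for d in arm.spot_point(p,"coil_mouth")])
    print("  core",[(np.round(d["location"],3),round(d["score"],2)) for d in arm.spot_point(p,"core")])
tc=cv2.resize(t["image"][90:210,370:530],(640,480))[:,:,::-1]
cv2.imwrite("pics/a1.png",np.hstack([cv2.resize(w["image"][:,:,::-1],(480,300)),cv2.resize(c["image"][120:270,110:270,::-1],(320,300))]))
print(rel([.531,-.294,.26]))
E
```

```text
wrist [(array([ 0.535, -0.289,  0.08 ]), 0.71, array([341., 171.]))]
  core [(array([ 0.531, -0.272,  0.142]), 0.78)]
top [(array([ 0.535, -0.291,  0.088]), 0.71, array([436., 145.]))]
  core [(array([0.443, 0.323, 0.002]), 0.57), (array([ 0.437,  0.246, -0.002]), 0.5)]
scene [(array([ 0.213, -0.293,  0.083]), 0.92, array([263., 145.])), (array([ 0.534, -0.294,  0.083]), 0.71, array([200., 211.]))]
  core [(array([ 0.527, -0.276,  0.145]), 0.88), (array([ 0.444,  0.321, -0.002]), 0.8), (array([0.44 , 0.244, 0.001]), 0.65)]
(array([-0.039,  0.118,  0.069]), array([-0.004, -0.001,  0.   ]), array([ 0.5296, -0.2692,  0.2738]))
```

View pics/a1.png

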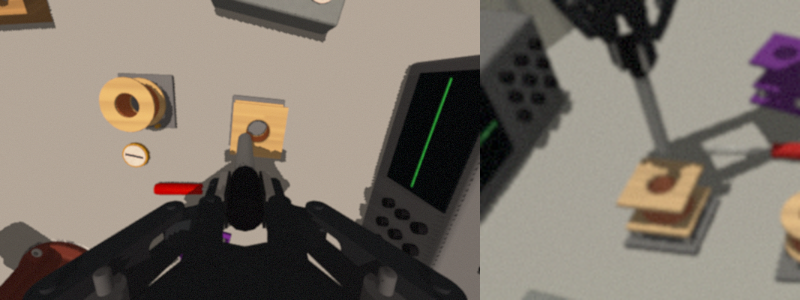

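The wrist view shows the square plate with its bore just ahead of the held core, and the scene view agrees. The mouth is about (0.533, -0.293). I'm centring there and lowering the tip to just above the mouth.

Request:
apply_moves --deltas '[{"travel":[-0.03,0.12,0],"delta_rot":[0,0,0],"claw":1},{"travel":[-0.03,0.12,0.06],"delta_rot":[0,0,0],"claw":1},{"travel":[-0.03,0.12,0.12],"delta_rot":[0,0,0],"claw":1},{"travel":[-0.03,0.12,0.18],"delta_rot":[0,0,0],"claw":1},{"travel":[-0.03,0.12,0.22],"delta_rot":[0,0,0],"claw":1}]'

```text
clock: 7.03
position: [0.5318, -0.2919, 0.2269]
orientation: [-0.003, 0.982, 0.188, -0.001]
contact_force: [-1.0, 0.5, -3.3]
opening: 0.0209
```

```bash
python3 - <<'E'
from h import *
w=arm.grab_frame("wrist");t=arm.grab_frame("top");c=arm.grab_frame("scene");s=arm.read_state()
print(s["position"],s["contact_force"])
for n,p in(("wrist",w),("top",t),("scene",c)):
    print(n,[(np.round(d["location"],3),round(d["score"],2),proj(p,d["location"])[0].round()) for d in arm.spot_point(p,"coil_mouth")])
    print("  core",[(np.round(d["location"],3),round(d["score"],2)) for d in arm.spot_point(p,"core")])
x=np.array(s["position"])
# overlay expected tip & mouth circles
a=np.linspace(0,2*np.pi,60)
def circ(im,p,c,r,col):
    for u,v in proj(p,np.c_[c[0]+r*np.cos(a),c[1]+r*np.sin(a),c[2]+0*a]):
        if 0<=u<640 and 0<=v<400: im[int(v),int(u)]=col
ims=[]
for p,(r0,r1,c0,c1) in((w,(100,300,240,440)),(c,(140,260,140,260))):
    im=p["image"].copy();circ(im,p,[.533,-.293,.082],.019,(0,255,0));ims.append(cv2.resize(im[r0:r1,c0:c1],(400,400)))
cv2.imwrite("pics/a2.png",np.hstack(ims)[:,:,::-1])
print(rel([.533,-.293,.138]))
E
```

```text
[ 0.53189237 -0.29231259  0.22774687] [-0.61859205  0.54200314 -2.81306611]
wrist []
  core [(array([ 0.535, -0.289,  0.098]), 0.97)]
top [(array([ 0.536, -0.292,  0.088]), 0.75, array([437., 144.]))]
  core [(array([ 0.437,  0.245, -0.002]), 0.62), (array([0.446, 0.324, 0.   ]), 0.56)]
scene [(array([ 0.534, -0.294,  0.082]), 0.87, array([200., 212.])), (array([ 0.212, -0.292,  0.082]), 0.64, array([264., 145.])), (array([ 0.526, -0.291,  0.098]), 0.53, array([201., 205.]))]
  core [(array([ 0.441,  0.32 , -0.001]), 0.96), (array([ 0.53 , -0.291,  0.098]), 0.79), (array([ 0.441,  0.245, -0.002]), 0.63)]
(array([-0.001, -0.004,  0.464]), array([-0.002, -0.002,  0.   ]), array([ 0.5333, -0.2939,  0.2308]))
```

View pics/a2.png

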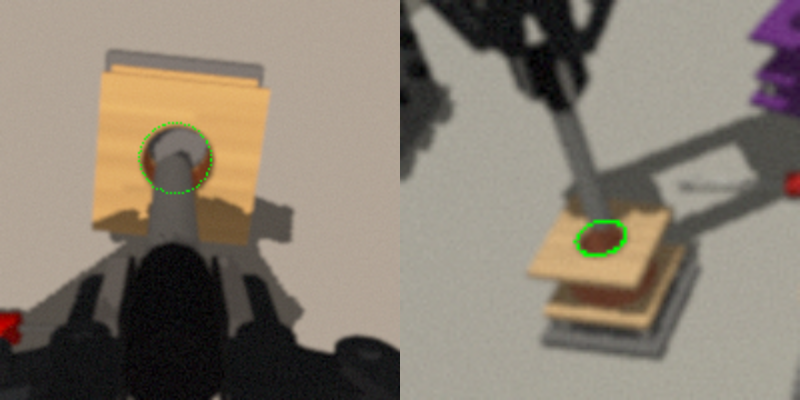

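The projected mouth circle lies on the bore in both views, and the core tip is directly above it. I'm lowering now.

Request:
apply_moves --deltas '[{"travel":[0,0,0.06],"delta_rot":[0,0,0],"claw":1},{"travel":[0,0,0.12],"delta_rot":[0,0,0],"claw":1},{"travel":[0,0,0.18],"delta_rot":[0,0,0],"claw":1},{"travel":[0,0,0.24],"delta_rot":[0,0,0],"claw":1},{"travel":[0,0,0.28],"delta_rot":[0,0,0],"claw":1}]'

```text
clock: 7.9
position: [0.5319, -0.2928, 0.1714]
orientation: [-0.003, 0.982, 0.187, -0.001]
contact_force: [-0.2, -0.0, -3.3]
opening: 0.0205
```

```bash
python3 - <<'E'
from h import *
s=arm.read_state();print(s["contact_force"],s["opening"],rel([.533,-.293,.138]))
E
```

```text
[-0.18193965 -0.03266848 -3.30642347] 0.020489995830318457 (array([0.005, 0.004, 0.167]), array([-0.007,  0.001,  0.   ]), array([ 0.5319, -0.2928,  0.1714]))
```

Request:
apply_moves --deltas '[{"travel":[0,0,0.03],"delta_rot":[0,0,0],"claw":1},{"travel":[0,0,0.06],"delta_rot":[0,0,0],"claw":1},{"travel":[0,0,0.09],"delta_rot":[0,0,0],"claw":1},{"travel":[0,0,0.12],"delta_rot":[0,0,0],"claw":1},{"travel":[0,0,0.14],"delta_rot":[0,0,0],"claw":1}]'

```text
clock: 8.32
position: [0.5319, -0.2927, 0.1429]
orientation: [-0.003, 0.982, 0.187, -0.001]
contact_force: [-0.1, -0.7, -3.7]
opening: 0.0205
```

Request:
apply_moves --deltas '[{"travel":[0,0,0.005],"delta_rot":[0,0,0],"claw":1},{"travel":[0,0,0.01],"delta_rot":[0,0,0],"claw":1},{"travel":[0,0,0.015],"delta_rot":[0,0,0],"claw":1},{"travel":[0,0,0.015],"delta_rot":[0,0,0],"claw":1}]'

```text
clock: 8.65
position: [0.5321, -0.2928, 0.1402]
orientation: [-0.002, 0.982, 0.187, -0.001]
contact_force: [-0.4, -0.0, -2.8]
opening: 0.0208
```

Now down in 1 mm steps until contact.

Request:
apply_moves --deltas '[{"travel":[0,0,0.005],"delta_rot":[0,0,0],"claw":1},{"travel":[0,0,0.01],"delta_rot":[0,0,0],"claw":1},{"travel":[0,0,0.01],"delta_rot":[0,0,0],"claw":1}]'

```text
clock: 8.9
position: [0.5322, -0.2929, 0.1383]
orientation: [-0.002, 0.982, 0.187, -0.001]
contact_force: [0.9, 0.4, -2.0]
opening: 0.0204
```

Request:
apply_moves --deltas '[{"travel":[0,0,0.005],"delta_rot":[0,0,0],"claw":1},{"travel":[0,0,0.01],"delta_rot":[0,0,0],"claw":1},{"travel":[0,0,0.01],"delta_rot":[0,0,0],"claw":1}]'

```text
clock: 9.15
position: [0.5328, -0.2932, 0.1383]
orientation: [-0.002, 0.982, 0.187, -0.0]
contact_force: [-2.1, 1.5, 4.3]
opening: 0.0205
```

The force rose from -3 to +4 N and z stopped at 0.1383, the height predicted for resting on the foot board. I'm releasing gradually.

Request:
apply_moves --deltas '[{"travel":[0,0,0],"delta_rot":[0,0,0],"claw":1},{"travel":[0,0,0],"delta_rot":[0,0,0],"claw":0.6},{"travel":[0,0,0],"delta_rot":[0,0,0],"claw":0.4},{"travel":[0,0,0],"delta_rot":[0,0,0],"claw":0.2},{"travel":[0,0,0],"delta_rot":[0,0,0],"claw":0}]'

```text
clock: 9.57
position: [0.533, -0.2933, 0.1383]
orientation: [-0.002, 0.982, 0.187, -0.0]
contact_force: [1.0, 0.9, -0.0]
opening: 0.0681
```

Request:
apply_moves --deltas '[{"travel":[0,0,0],"delta_rot":[0,0,0],"claw":0},{"travel":[0,0,0],"delta_rot":[0,0,0],"claw":0},{"travel":[0,0,0],"delta_rot":[0,0,0],"claw":0}]'

```text
clock: 9.82
position: [0.5329, -0.2933, 0.1383]
orientation: [-0.002, 0.982, 0.187, -0.0]
contact_force: [0.9, 0.5, 0.6]
opening: 0.0855
```

```bash
python3 - <<'E'
from h import *
w=arm.grab_frame("wrist");c=arm.grab_frame("scene");s=arm.read_state()
print(s["position"],s["contact_force"],s["opening"])
cv2.imwrite("pics/r1.png",np.hstack([cv2.resize(w["image"],(480,300)),cv2.resize(c["image"][140:260,140:268],(320,300))])[:,:,::-1])
E
```

```text
[ 0.5329588  -0.29331417  0.13828137] [-0.12209021 -1.20078345  0.53891567] 0.08557971336636794
```

View pics/r1.png

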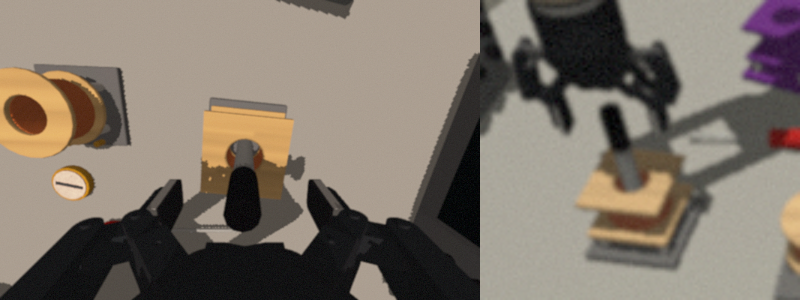

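The core stands in the bore, free of the open fingers. I'm retreating straight up.

Request:
apply_moves --deltas '[{"travel":[0,0,-0.1],"delta_rot":[0,0,0],"claw":0},{"travel":[0,0,-0.25],"delta_rot":[0,0,0],"claw":0},{"travel":[0,0,-0.4],"delta_rot":[0,0,0],"claw":0},{"travel":[0,0,-0.55],"delta_rot":[0,0,0],"claw":0},{"travel":[0,0,-0.65],"delta_rot":[0,0,0],"claw":0}]'

```text
clock: 10.33
position: [0.534, -0.2944, 0.272]
orientation: [-0.0, 0.982, 0.187, 0.001]
contact_force: [0.2, -0.4, 0.9]
opening: 0.0851
```

Request:
apply_moves --deltas '[{"travel":[0,0,0],"delta_rot":[0,0,0],"claw":0},{"travel":[0,0,0],"delta_rot":[0,0,0],"claw":0},{"travel":[0,0,0],"delta_rot":[0,0,0],"claw":0},{"travel":[0,0,0],"delta_rot":[0,0,0],"claw":0}]'

```text
clock: 10.67
position: [0.5328, -0.2936, 0.2691]
orientation: [-0.002, 0.982, 0.187, -0.0]
contact_force: [-0.9, -0.6, -0.7]
opening: 0.0854
```

```bash
python3 - <<'E'
from h import *
c=arm.grab_frame("scene");save(c,"end")
print([(np.round(d["location"],3),round(d["score"],2)) for d in arm.spot_point(c,"core_grip")],arm.read_state()["contact_force"])
E
```

```text
[(array([0.445, 0.324, 0.143]), 0.84), (array([0.441, 0.245, 0.143]), 0.69), (array([ 0.532, -0.289,  0.156]), 0.51)] [-0.6510792   0.15396511  0.62265035]
```

View pics/end.png

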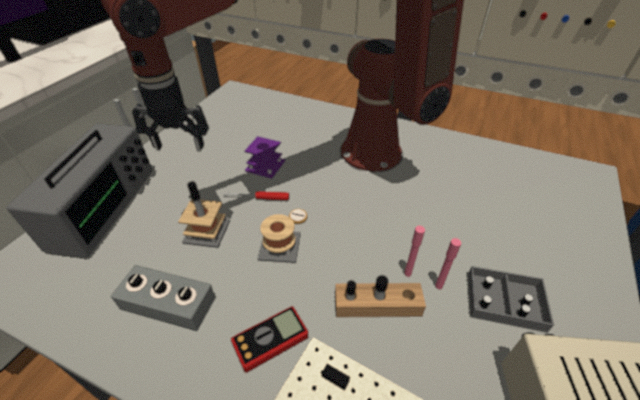

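The core stands in the square-plate coil at (200,205), and everything else is undisturbed.

```bash
python3 -c "from bench import arm; print(arm.job_done())"
```

```text
the job is handed in; nothing more can be done
None
```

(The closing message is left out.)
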